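Clear the vase and open the glazed display cabinet

ROBOT

A 6-joint arm with a two-finger parallel gripper is mounted at the origin on the work surface. World frame = base frame: x ahead of the robot, y to its left, z up, the work surface at z = 0. Lengths are in m, angles in rad, forces in N, time in s.
With the tool pointing down it reaches from about 0.3 to 0.875 m from the base axis. Payload 6.4 kg.
Tool frame: the origin (TCP) lies between the finger pads; the fingertips stand 19 mm ahead of it and the grasp point (between the pads) is the TCP (ctrl.tips_ahead is the z of the fingertips in the tool frame, in m); z points along the fingers, y is the line along which they close (so a half turn about z gives the same grasp; the last joint's range is limited). The gripper opens to 85 mm and grips with 20 to 120 N. Pads are 22 mm wide; open, the fingers measure 114 mm over their backs; the gripper's body (76 mm by 85 mm) begins 54 mm behind the grasp point. The pads swing forward as they close: fully open they stand 13 mm farther back than shut.
Start: joints at [0.959, 0.181, 1.607, -0, 1.354, -0.206], TCP at [0.227, 0.528, 0.25] pointing down, gripper open.
Joint ranges: [-2.99, 2.99], [-0.89, 2.07], [0.3, 2.58], [-1.14, 4.28], [0, 2.63], [-3.12, 3.12]. Speed limits (rad/s): [2.57, 2.57, 3.01, 3.14, 3.14, 3.14].

INTERFACE

Orientations are given as a unit quaternion [w, x, y, z].
In Python, from bench import readout, vision, ctrl gives the robot as it stands.
- The arm moves only by the tool play_rows, never from a script. Its arguments are lists of equal length, an entry for each row: "xyz": the shift along the tool's x, y, z in mm, a list of three; "rot": the turn, a rotation vector about the tool's x, y, z in rad, a list of three; "grip": the opening, from 0 (shut) to 1 (fully open). In form: {"xyz": [[x, y, z], ...], "rot": [[rx, ry, rz], ...], "grip": [grip, ...]}. A call has exactly 10 rows; each row is the pose to reach, as a shift and turn from the pose commanded when the call began, along the tool's axes at that moment; what a row does not reach only later rows make up. A row lasts 1/8 s, in which the tool goes at most 62.5 mm and 10.7 degrees, less where a joint would pass 70% of its speed; a pose out of reach is approached as far as the arm can. A call with a gripper value outside its range is refused whole. The fingers move at their own pace and stop on an object; the grip force is fixed at half the most. Time passes only in rows, so rows that repeat a pose let the fingers close, or fill a call up. It gives the time, the measured TCP pose, the force, the opening and the grip force at its end, in the units of the state.
- readout.get_obs(): the state, without advancing time (a new reading comes with each control period).
- vision.camera(name): name is "side" or "top"; returns a dict with "color" (420x560x3 uint8, red, green, blue), "depth" (420x560 float32, m along the optical axis (not along the pixel's ray), 0 where there is no reading), "camera_matrix" (3x3 intrinsics, pixels), "extrinsics" (4x4, takes a point from camera to world coordinates). Camera axes: x right, y down, z forward; pixel columns grow to the right and rows downward; lengths in m; the calibration is good to about 2 mm. A picture is of the moment at which its call begins.
- ctrl.hand_in(): hands the job in; it is judged then, once.
The state is a dict: "time_s": time; "q": joint angles; "dq": joint speeds; "joint_efforts": joint torques, N m; "eef_pos": TCP position; "eef_rot": TCP orientation; "wrist_force": force on the tool from outside, world axes, zero at the start; "torque": the same for the moment, N m; "opening": opening from 0.0 (shut) to 1.0 (fully open); "grasp_force": force on a finger pad.
Only numpy, scipy, OpenCV 4.12 (cv2) and the standard library are available. Lean on these libraries where they do the work, as an engineer would, in place of code of your own. Each camera call takes 0.05 s, during which the arm holds its last target. There are 200 camera calls.

TASK

The white vase stands in the way of the little blue display cabinet's door. First set the vase down upright on the square terracotta tile while the door is still shut or barely ajar, then take the door by its brass handle, swing it open to at least 80 degrees (1.4 rad) and leave it open, so the cabinet can be restocked. Do not drop or tip the vase, and leave the bowl, the mug and the cat figure where they are.

Things in the scene. Friction and masses are not known exactly. Their poses are not given: they have to be found in the camera images.
- vase: White vase with a blue band, loose, about 0.3 kg, 150 mm tall. Origin: centre of its underside, z up. Foot 56 mm across, belly 76 mm across at 45 mm height, straight round neck 28 mm across from 98 to 140 mm height (grip here), lip 40 mm across at the top. Starts in front of the cabinet, within the sweep of the door.
- tile: Fixed square terracotta tile with a yellow centre field, 130 x 130 mm, 10 mm thick, lying flat on the counter to the left or right of the cabinet front. Origin: centre of its underside, z up; its upper face is 10 mm higher.
- door (a joint): Opening angle of the cabinet door in rad: 0 shut, grows as the free edge swings towards the robot, stop at 2.0. Starts from 0 to 0.1. The stiff hinge lets the door stay where it is left.
- door_hinge (a point): On the door's vertical hinge line (left, +y, front edge of the cabinet), 125 mm above the counter. Turns with the door: x inwards from the outer face (at x = 0; 15 mm thick), y along the door away from its free edge (at y = -220 mm), z up. Door: dark wood frame with glass, 220 mm wide, 10 to 240 mm above the counter.
- door_handle (a point): Upright brass bar, about 90 mm long, on the outer face of the door, 30 mm from its free edge. Point: middle of the bar, 185 mm above the counter, 35 mm out from the outer face, 190 mm along the door from the hinge line. Axes as the door's. The bar ends about 20 mm below the cabinet's top; pinch it from above, about 25 to 30 mm above this point.
- cabinet: Fixed blue display cabinet with pots inside, 180 mm deep, 240 mm wide, 250 mm high. Origin: centre of its underside; its front faces -x of its own frame, towards the robot.
- bowl: Bystander: loose blue bowl, 120 mm across, 55 mm high. Origin: centre of its underside.
- mug: Bystander: loose green mug, 80 mm across, 90 mm high, handle at its own +y. Origin: centre of its underside.
- cat: Bystander: loose black cat figure, 56 mm across, about 100 mm tall, on the cabinet's top towards the back left. Origin: centre of its underside.

How it is judged:
On the way, in this order (a step that is already met when the one before it is completed fails the run):
1. the vase stands upright and released on the terracotta tile, its centre within 35 mm of the tile's centre, while the door is still shut or nearly so (under 0.25 rad) (horizontal distance between vase and tile below 0.035 m and z of vase in the frame of tile between 0.005 and 0.014 m and angle between vase's own z axis and vertical below 0.1 rad and contact force between the fingers and vase below 0.05 N and linear speed of vase below 0.03 m/s and value of joint door below 0.25 rad), for 0.2 s.
2. the door has been drawn open past 0.5 rad (about 30 degrees) with the fingers touching its handle (value of joint door above 0.5 rad and contact force between the fingers and handle_bar above 0.3 N), for 0.05 s.
At the end, for the whole second after the job is handed in: The door stands still, open by at least 1.4 rad (80 degrees), and the vase stands upright (within 6 degrees), at rest and released on the tile, its centre within 35 mm of the tile's centre (horizontal distance between vase and tile below 0.035 m and z of vase in the frame of tile between 0.005 and 0.014 m and angle between vase's own z axis and vertical below 0.1 rad and contact force between the fingers and vase below 0.05 N and linear speed of vase below 0.03 m/s and value of joint door above 1.4 rad and velocity of joint door between -0.1 and 0.1 rad/s); the robot touches nothing.
It fails at once if the bowl, the mug or the cat figure is moved by more than 25 mm (distance of any of bowl, mug, cat from where it was at the start of the episode above 0.025 m).
It fails at once if the vase is tipped by more than 35 degrees (angle between vase's own z axis and vertical above 0.61 rad).
It fails at once if the vase is dropped: it moves faster than 0.5 m/s (a free fall of about 13 mm) with no finger on it (linear speed of vase above 0.5 m/s and contact force between the fingers and vase below 0.05 N).
It also fails if it takes over 64 s, if anything falls off the work surface, if the arm or the gripper's body presses on something with over 40 N, if the wrist force passes 120 N, or if a joint passes its speed limit or range.

## Working session

There is one attempt and no reset: what is moved stays moved. The work goes in short steps, Python scripts to look and compute and a tool call to move; the robot and the scene stay as the last step left them, time stands still between calls to the robot, and variables do not carry over. Pictures are saved under pics/ and viewed, at most 10 in all, crops included, and the job is handed in when it is done.

Besides the shell and the picture viewer there is one more tool, called after ">>>" as name(argument=value, ...), one argument or row to a line, values as JSON. play_rows: Moves the arm, as the interface text tells. Its arguments: {"type":"object","properties":{"xyz":{"type":"array","items":{"type":"array","items":{"type":"number"}}},"rot":{"type":"array","items":{"type":"array","items":{"type":"number"}}},"grip":{"type":"array","items":{"type":"number"}}},"required":["xyz","rot","grip"]}

```bash
mkdir -p pics
cat > h.py <<'E'
import numpy as np, cv2
from bench import readout, vision, ctrl
def cam(n):
    c=vision.camera(n); return c['color'],c['depth'],np.array(c['camera_matrix']),np.array(c['extrinsics'])
def cloud(d,K,T):
    v,u=np.mgrid[:d.shape[0],:d.shape[1]]
    P=np.stack([(u-K[0,2])/K[0,0]*d,(v-K[1,2])/K[1,1]*d,d],-1)
    W=P@T[:3,:3].T+T[:3,3]; W[d==0]=np.nan; return W
E
python3 - <<'E'
from h import *
o=readout.get_obs(); print({k:np.round(v,3) for k,v in o.items()})
for n in('top','side'):
    c,d,K,T=cam(n); cv2.imwrite(f'pics/{n}0.png',c[...,::-1]); np.savez(n+'0.npz',c=c,d=d,K=K,T=T); print(n,T.round(3).tolist(),K.round(1).tolist())
E
```

```text
{'time_s': np.float64(0.0), 'q': array([ 0.959,  0.182,  1.608,  0.   ,  1.354, -0.206]), 'dq': array([ 0.001,  0.001, -0.001, -0.001, -0.001,  0.001]), 'joint_efforts': array([-0.0000e+00, -4.4488e+01, -3.5132e+01, -0.0000e+00,  1.0000e-02,
       -0.0000e+00]), 'eef_pos': array([0.227, 0.528, 0.249]), 'eef_rot': array([-0.   ,  0.202,  0.979, -0.001]), 'wrist_force': array([ 0.098, -0.404, -0.233]), 'torque': array([ 0.003, -0.   ,  0.014]), 'grasp_force': np.float64(0.0), 'opening': np.float64(1.004)}
top [[-0.025, -0.988, 0.152, 0.375], [-1.0, 0.022, -0.022, 0.026], [0.018, -0.153, -0.988, 1.636], [0.0, 0.0, 0.0, 1.0]] [[520.8, 0.0, 285.4], [0.0, 520.8, 204.6], [0.0, 0.0, 1.0]]
side [[-0.819, -0.436, 0.372, 0.228], [-0.573, 0.617, -0.54, 0.542], [0.006, -0.655, -0.755, 0.888], [0.0, 0.0, 0.0, 1.0]] [[442.7, 0.0, 273.5], [0.0, 442.7, 207.0], [0.0, 0.0, 1.0]]
```

View pics/top0.png

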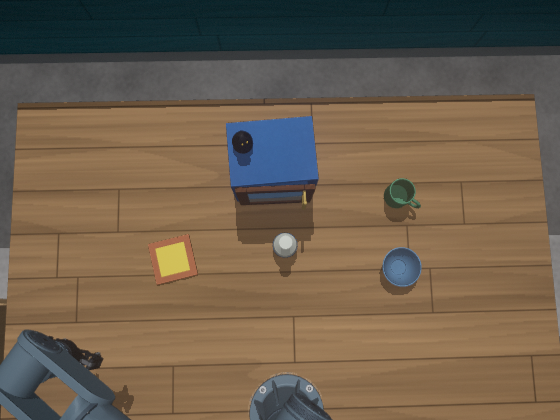

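View pics/side0.png

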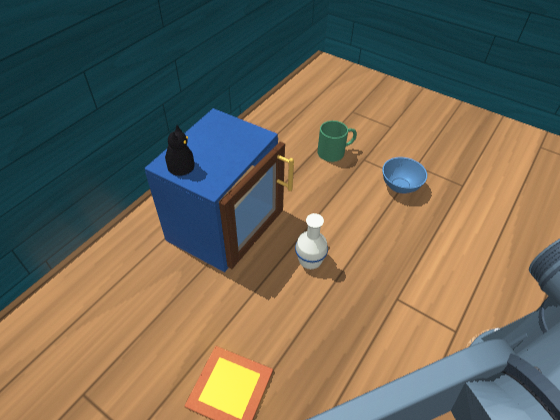

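The top view shows the vase at (285,243), the tile at (173,259), the handle at (305,198), the cabinet at (272,152) and the cat at (242,142). The side view shows the handle at (290,173), the vase at (313,243) and the tile at (230,385). I'll measure these now.

Run:
```python
from h import *
for n in('top','side'):
    z=np.load(n+'0.npz'); c,d=z['c'],z['d']; W=cloud(d,z['K'],z['T'])
    h=cv2.cvtColor(c,cv2.COLOR_RGB2HSV).astype(int); H,S,V=h[...,0],h[...,1],h[...,2]
    x,y,Z=W[...,0],W[...,1],W[...,2]
    def rep(name,m):
        p=W[m]; p=p[~np.isnan(p[:,0])]
        if len(p): print(n,name,len(p),'med',np.median(p,0).round(3),'min',p.min(0).round(3),'max',p.max(0).round(3)); 
        return p
    ye=(H>22)&(H<35)&(S>150)&(V>120)
    p=rep('yellow',ye&(Z<.03)&(Z>0))
    if len(p): r=cv2.minAreaRect((p[:,:2]*1000).astype(np.float32)); print(r)
    p=rep('brass',(H>15)&(H<35)&(S>100)&(Z>.1)&(x>.35)); 
    p=rep('whiteneck',(S<40)&(V>120)&(Z>.1)&(Z<.135)&(x>.25)&(x<.6))
    p=rep('whitelip',(S<50)&(V>100)&(Z>.138)&(Z<.17)&(x>.25)&(x<.6))
    if len(p): print(cv2.minEnclosingCircle((p[:,:2]*1000).astype(np.float32)))
    p=rep('blueTop',(H>100)&(H<125)&(S>120)&(Z>.235)&(Z<.265))
    r=cv2.minAreaRect((p[:,:2]*1000).astype(np.float32)); print(r,cv2.boxPoints(r).round(0).tolist())
    rep('door',(Z>.1)&(Z<.24)&(x>.4)&(x<.75)&(abs(y)<.25)&(H<20)&(V<130))
    rep('cat',(Z>.27)&(x>.5))
    rep('vaseall',(S<60)&(V>90)&(Z>.02)&(Z<.2)&(x>.25)&(x<.55)&(abs(y)<.3))
```

```text
top brass 82 med [ 0.612 -0.057  0.224] min [ 0.591 -0.062  0.134] max [0.746 0.107 0.333]
top whitelip 138 med [ 0.496 -0.003  0.149] min [ 0.479 -0.021  0.141] max [0.514 0.014 0.157]
((496.7627258300781, -4.024374961853027), 18.79335594177246)
top blueTop 5105 med [0.731 0.021 0.249] min [ 0.643 -0.094  0.237] max [0.836 0.154 0.261]
((739.1812133789062, 29.06494903564453), (180.5187225341797, 238.51480102539062), 3.849585771560669) [[641.0, 142.0], [657.0, -96.0], [837.0, -84.0], [821.0, 154.0]]
top door 446 med [0.633 0.019 0.234] min [ 0.591 -0.096  0.102] max [0.658 0.143 0.24 ]
top cat 345 med [0.749 0.105 0.302] min [0.733 0.081 0.27 ] max [0.783 0.134 0.349]
top vaseall 463 med [ 0.493 -0.003  0.082] min [ 0.461 -0.042  0.043] max [0.532 0.032 0.157]
side yellow 2200 med [0.466 0.344 0.008] min [0.414 0.289 0.004] max [0.519 0.395 0.014]
((466.94293212890625, 341.93414306640625), (90.87064361572266, 91.71119689941406), 13.077995300292969)
side brass 311 med [ 0.602 -0.057  0.188] min [ 0.592 -0.087  0.12 ] max [0.821 0.107 0.33 ]
side whiteneck 123 med [0.492 0.006 0.117] min [ 0.484 -0.011  0.1  ] max [0.51  0.01  0.135]
side whitelip 204 med [ 0.498 -0.004  0.148] min [ 0.48  -0.025  0.139] max [0.517 0.014 0.152]
((498.2874450683594, -5.088575839996338), 19.79666519165039)
side blueTop 5919 med [0.722 0.031 0.248] min [ 0.643 -0.097  0.235] max [0.838 0.155 0.261]
((740.8707885742188, 28.18707275390625), (182.6373748779297, 242.5880584716797), 3.8877615928649902) [[642.0, 143.0], [658.0, -99.0], [840.0, -87.0], [824.0, 155.0]]
side door 1890 med [0.633 0.049 0.218] min [ 0.615 -0.089  0.1  ] max [0.725 0.132 0.24 ]
side cat 2903 med [ 1.47  -0.021  0.302] min [ 0.733 -0.27   0.27 ] max [1.48  0.135 0.37 ]
side vaseall 1083 med [0.491 0.008 0.082] min [ 0.461 -0.034  0.02 ] max [0.531 0.033 0.152]
```

```bash
cat >> h.py <<'E'
from scipy.spatial.transform import Rotation as R
def delta(t,yaw=None):
    o=readout.get_obs(); q=np.array(o['eef_rot']); r=R.from_quat(q[[1,2,3,0]])
    print('t',round(float(o['time_s']),2),'pos',np.round(o['eef_pos'],4),'F',np.round(o['wrist_force'],1),'open',round(float(o['opening']),2))
    print('d mm',(r.inv().apply(np.array(t)-o['eef_pos'])*1000).round(1))
    if yaw is not None:
        y=np.array([np.cos(yaw),np.sin(yaw),0]); z=np.array([0,0,-1.]); g=R.from_matrix(np.c_[np.cross(y,z),y,z])
        print('rot',(r.inv()*g).as_rotvec().round(3))
E
python3 - <<'E'
from h import *
delta([.497,-.0045,.25],1.165)
for n in('top','side'):
    z=np.load(n+'0.npz'); c,d=z['c'],z['d']; W=cloud(d,z['K'],z['T'])
    h=cv2.cvtColor(c,cv2.COLOR_RGB2HSV).astype(int); H,S,V=h[...,0],h[...,1],h[...,2]
    x,y,Z=W[...,0],W[...,1],W[...,2]
    b=W[(H>15)&(H<35)&(S>100)&(x<.64)&(abs(y)<.12)&(Z>.13)]
    for lo in np.arange(.13,.25,.02):
        p=b[(b[:,2]>=lo)&(b[:,2]<lo+.02)]
        if len(p): print(n,'bar',lo.round(2),len(p),np.median(p,0).round(4))
    m=(Z>.15)&(Z<.237)&(x>.6)&(x<.66)&(abs(y)<.2)&(H<15)
    p=W[m]; 
    if len(p)>20: print(n,'door line x=a+b*y',np.polyfit(p[:,1],p[:,0],1).round(4),p[:,1].min(),p[:,1].max())
    m=(Z>.05)&(Z<.23)&(x>.6)&(x<.68)&(abs(y)<.2)&(H>100)&(V>100)&(S<150); p=W[m]
    if len(p)>20:print(n,'glass',np.polyfit(p[:,1],p[:,0],1).round(4))
E
```

```text
t 0.1 pos [0.2267 0.5279 0.2495] F [-1.  -0.3 -0.7] open 1.0
d mm [-4.585e+02 -3.825e+02 -1.000e-01]
rot [-0.002 -0.    -0.   ]
top bar 0.13 9 [ 0.6168 -0.0558  0.1484]
top bar 0.15 9 [ 0.6136 -0.0559  0.152 ]
top bar 0.17 5 [ 0.5926 -0.0566  0.175 ]
top bar 0.19 4 [ 0.5923 -0.0568  0.1978]
top bar 0.21 36 [ 0.6153 -0.0574  0.2249]
top bar 0.23 11 [ 0.5973 -0.0591  0.2336]
top door line x=a+b*y [-0.0262  0.634 ] -0.09644073483084079 0.14268419534160984
side bar 0.13 60 [ 0.6117 -0.0571  0.1464]
side bar 0.15 37 [ 0.5975 -0.0563  0.1571]
side bar 0.17 33 [ 0.5959 -0.0564  0.1791]
side bar 0.19 33 [ 0.5952 -0.056   0.2003]
side bar 0.21 89 [ 0.6088 -0.0569  0.2234]
side bar 0.23 14 [ 0.5961 -0.0585  0.2325]
side door line x=a+b*y [-0.0128  0.6335] -0.08905431903419303 0.13244462344832947
side glass [-0.0201  0.6372]
```

>>> play_rows(
  xyz=[
    [-30,-25,0],
    [-75,-62,0],
    [-120,-100,0],
    [-165,-138,0],
    [-210,-175,0],
    [-255,-213,0],
    [-300,-250,0],
    [-345,-288,0],
    [-385,-322,0],
    [-415,-347,0],
  ],
  rot=[
    [0,0,0],
    [0,0,0],
    [0,0,0],
    [0,0,0],
    [0,0,0],
    [0,0,0],
    [0,0,0],
    [0,0,0],
    [0,0,0],
    [0,0,0],
  ],
  grip=[1,1,1,1,1,1,1,1,1,1],
)

```text
time_s: 1.35
eef_pos: [0.4718, 0.0435, 0.2501]
eef_rot: [-0.0, 0.202, 0.979, -0.0]
wrist_force: [0.4, 0.9, 0.1]
opening: 0.998
grasp_force: 0.0
```

>>> play_rows(
  xyz=[
    [-20,-16,0],
    [-35,-29,0],
    [-43,-35,0],
    [-43,-35,0],
    [-43,-35,0],
    [-43,-35,0],
    [-43,-35,0],
    [-43,-35,0],
    [-43,-35,0],
    [-43,-35,0],
  ],
  rot=[
    [0,0,0],
    [0,0,0],
    [0,0,0],
    [0,0,0],
    [0,0,0],
    [0,0,0],
    [0,0,0],
    [0,0,0],
    [0,0,0],
    [0,0,0],
  ],
  grip=[1,1,1,1,1,1,1,1,1,1],
)

```text
time_s: 2.6
eef_pos: [0.497, -0.0035, 0.2503]
eef_rot: [-0.0, 0.202, 0.979, -0.0]
wrist_force: [-0.0, -0.4, -0.2]
opening: 0.996
grasp_force: 0.0
```

Run:
```python
from h import *
delta([.497,-.0045,.12],1.165)
c,d,K,T=cam('side'); cv2.imwrite('pics/s1.png',c[...,::-1])
```

```text
t 2.6 pos [ 0.497  -0.0035  0.2503] F [-0.  -0.4 -0.2] open 1.0
d mm [ -0.4  -0.9 130.3]
rot [-0. -0. -0.]
```

View pics/s1.png

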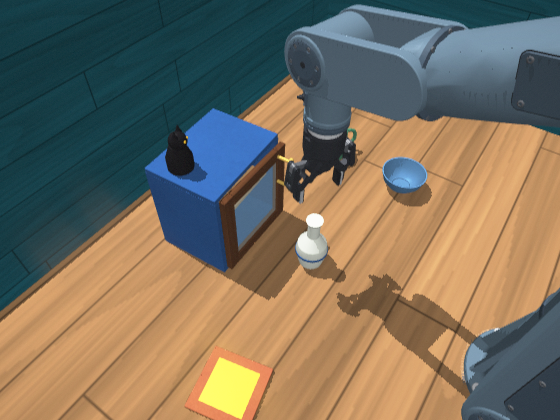

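The fingers, at (300,190) and (340,180), straddle the line above the vase lip at (315,218). I'll lower and close on the neck.

>>> play_rows(
  xyz=[
    [0,-1,15],
    [0,-1,35],
    [0,-1,55],
    [0,-1,75],
    [0,-1,92],
    [0,-1,107],
    [0,-1,118],
    [0,-1,126],
    [0,-1,130],
    [0,-1,130],
  ],
  rot=[
    [0,0,0],
    [0,0,0],
    [0,0,0],
    [0,0,0],
    [0,0,0],
    [0,0,0],
    [0,0,0],
    [0,0,0],
    [0,0,0],
    [0,0,0],
  ],
  grip=[1,1,1,1,1,1,1,1,1,1],
)

```text
time_s: 3.9
eef_pos: [0.4966, -0.0044, 0.1203]
eef_rot: [-0.0, 0.201, 0.979, 0.0]
wrist_force: [0.7, 0.6, -0.4]
opening: 0.998
grasp_force: 0.0
```

>>> play_rows(
  xyz=[
    [0,0,0],
    [0,0,0],
    [0,0,0],
    [0,0,0],
    [0,0,0],
    [0,0,0],
    [0,0,0],
    [0,0,0],
    [0,0,0],
    [0,0,0],
  ],
  rot=[
    [0,0,0],
    [0,0,0],
    [0,0,0],
    [0,0,0],
    [0,0,0],
    [0,0,0],
    [0,0,0],
    [0,0,0],
    [0,0,0],
    [0,0,0],
  ],
  grip=[0.9,0.8,0.7,0.6,0.5,0.4,0.3,0.2,0.1,0],
)

```text
time_s: 5.15
eef_pos: [0.4968, -0.0044, 0.1205]
eef_rot: [0.0, 0.202, 0.979, 0.0]
wrist_force: [-0.4, 0.0, 2.6]
opening: 0.371
grasp_force: 48.7
```

>>> play_rows(
  xyz=[
    [0,0,0],
    [0,0,0],
    [0,0,-3],
    [0,0,-8],
    [0,0,-16],
    [0,0,-26],
    [0,0,-36],
    [0,0,-44],
    [0,0,-50],
    [0,0,-50],
  ],
  rot=[
    [0,0,0],
    [0,0,0],
    [0,0,0],
    [0,0,0],
    [0,0,0],
    [0,0,0],
    [0,0,0],
    [0,0,0],
    [0,0,0],
    [0,0,0],
  ],
  grip=[0,0,0,0,0,0,0,0,0,0],
)

```text
time_s: 6.4
eef_pos: [0.4969, -0.0044, 0.1709]
eef_rot: [0.001, 0.201, 0.979, -0.0]
wrist_force: [-0.3, 0.5, -3.8]
opening: 0.371
grasp_force: 49.9
```

Run:
```python
from h import *
delta([.467,.342,.17],1.165)
c,d,K,T=cam('side'); cv2.imwrite('pics/s2.png',c[...,::-1])
```

```text
t 6.4 pos [ 0.4969 -0.0044  0.1709] F [-0.3  0.5 -3.8] open 0.37
d mm [164.2 306.5   0.7]
rot [0.    0.001 0.   ]
```

View pics/s2.png

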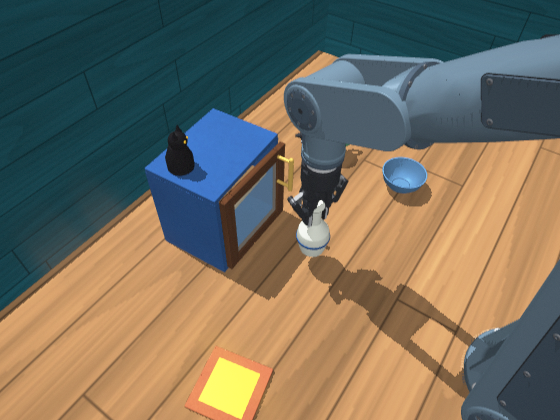

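The vase hangs upright in the grip at (313,238), with opening 0.37 and the neck width matching. Next is the carry to the tile.

>>> play_rows(
  xyz=[
    [4,8,0],
    [13,25,0],
    [28,53,0],
    [47,87,0],
    [66,123,0],
    [85,159,0],
    [104,194,0],
    [121,226,0],
    [135,252,0],
    [146,273,0],
  ],
  rot=[
    [0,0,0],
    [0,0,0],
    [0,0,0],
    [0,0,0],
    [0,0,0],
    [0,0,0],
    [0,0,0],
    [0,0,0],
    [0,0,0],
    [0,0,0],
  ],
  grip=[0,0,0,0,0,0,0,0,0,0],
)

```text
time_s: 7.7
eef_pos: [0.4692, 0.3058, 0.1696]
eef_rot: [-0.001, 0.201, 0.98, -0.0]
wrist_force: [0.1, 0.6, -3.9]
opening: 0.37
grasp_force: 49.2
```

>>> play_rows(
  xyz=[
    [8,15,0],
    [13,24,0],
    [16,30,0],
    [18,33,0],
    [18,33,5],
    [18,33,12],
    [18,33,20],
    [18,33,27],
    [18,33,32],
    [18,33,35],
  ],
  rot=[
    [0,0,0],
    [0,0,0],
    [0,0,0],
    [0,0,0],
    [0,0,0],
    [0,0,0],
    [0,0,0],
    [0,0,0],
    [0,0,0],
    [0,0,0],
  ],
  grip=[0,0,0,0,0,0,0,0,0,0],
)

```text
time_s: 8.95
eef_pos: [0.4666, 0.3414, 0.1348]
eef_rot: [-0.0, 0.202, 0.979, -0.0]
wrist_force: [0.1, -0.4, -4.3]
opening: 0.367
grasp_force: 49.1
```

Run:
```python
from h import *
delta([.467,.342,.1305],1.165)
c,d,K,T=cam('side'); cv2.imwrite('pics/s3.png',c[...,::-1])
```

```text
t 8.95 pos [0.4666 0.3414 0.1348] F [ 0.1 -0.4 -4.3] open 0.37
d mm [-0.1  0.7  4.3]
rot [-0. -0. -0.]
```

View pics/s3.png

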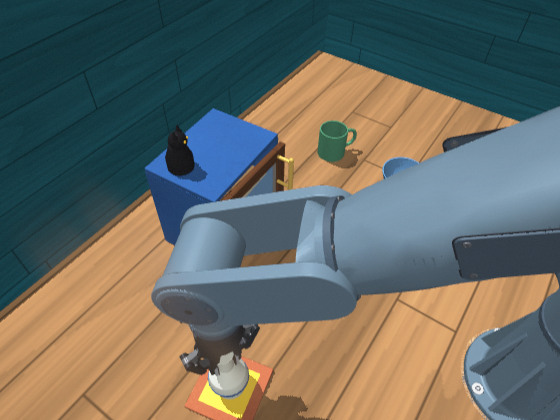

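The vase at (228,380) is over the yellow field, still about 4 mm up.

>>> play_rows(
  xyz=[
    [0,0,1],
    [0,0,2],
    [0,0,3],
    [0,0,4],
    [0,0,4.5],
    [0,0,5],
    [0,0,5],
    [0,0,5],
    [0,0,5],
    [0,0,5],
  ],
  rot=[
    [0,0,0],
    [0,0,0],
    [0,0,0],
    [0,0,0],
    [0,0,0],
    [0,0,0],
    [0,0,0],
    [0,0,0],
    [0,0,0],
    [0,0,0],
  ],
  grip=[0,0,0,0,0,0,0,0,0,0],
)

```text
time_s: 10.25
eef_pos: [0.467, 0.3416, 0.1307]
eef_rot: [0.0, 0.201, 0.979, 0.0]
wrist_force: [-1.0, -1.5, 2.1]
opening: 0.368
grasp_force: 47.6
```

The force went from -4 N to +2 N, so the vase is seated. I'll release it.

>>> play_rows(
  xyz=[
    [0,0,0],
    [0,0,0],
    [0,0,0],
    [0,0,0],
    [0,0,0],
    [0,0,0],
    [0,0,0],
    [0,0,0],
    [0,0,0],
    [0,0,0],
  ],
  rot=[
    [0,0,0],
    [0,0,0],
    [0,0,0],
    [0,0,0],
    [0,0,0],
    [0,0,0],
    [0,0,0],
    [0,0,0],
    [0,0,0],
    [0,0,0],
  ],
  grip=[0.4,0.45,0.5,0.6,0.7,0.8,0.9,1,1,1],
)

```text
time_s: 11.5
eef_pos: [0.4667, 0.3415, 0.1303]
eef_rot: [0.0, 0.202, 0.979, -0.0]
wrist_force: [-0.2, 0.7, 0.3]
opening: 0.998
grasp_force: 0.0
```

>>> play_rows(
  xyz=[
    [0,0,-5],
    [0,0,-15],
    [0,0,-30],
    [0,0,-50],
    [0,0,-75],
    [0,0,-100],
    [0,0,-125],
    [0,0,-150],
    [0,0,-165],
    [0,0,-170],
  ],
  rot=[
    [0,0,0],
    [0,0,0],
    [0,0,0],
    [0,0,0],
    [0,0,0],
    [0,0,0],
    [0,0,0],
    [0,0,0],
    [0,0,0],
    [0,0,0],
  ],
  grip=[1,1,1,1,1,1,1,1,1,1],
)

```text
time_s: 12.75
eef_pos: [0.467, 0.3417, 0.3018]
eef_rot: [0.001, 0.201, 0.979, 0.001]
wrist_force: [0.3, -0.6, -1.3]
opening: 0.998
grasp_force: 0.0
```

Run:
```python
from h import *
delta([.597,-.058,.30],1.61)
c,d,K,T=cam('side'); W=cloud(d,K,T)
h=cv2.cvtColor(c,cv2.COLOR_RGB2HSV).astype(int); S=h[...,1];V=h[...,2]; Z=W[...,2]
p=W[(S<50)&(V>100)&(Z>.145)&(Z<.18)&(abs(W[...,1]-.342)<.05)&(abs(W[...,0]-.467)<.05)]
print(len(p)); 
if len(p): print(cv2.minEnclosingCircle((p[:,:2]*1000).astype(np.float32)),p[:,2].max())
```

```text
t 12.75 pos [0.467  0.3417 0.3018] F [ 0.3 -0.6 -1.3] open 1.0
d mm [-277.2 -316.     1.7]
rot [ 0.001  0.002 -0.445]
390
((466.0408935546875, 339.0228271484375), 19.341604232788086) 0.16196576085494718
```

The vase lip is at (0.466, 0.339, 0.162), upright on the tile and within 3 mm of its centre. I'll move above the handle.

>>> play_rows(
  xyz=[
    [-10,-12,0],
    [-30,-34,0],
    [-60,-68,0],
    [-95,-108,0],
    [-130,-148,0],
    [-165,-188,0],
    [-200,-228,0],
    [-230,-262,0],
    [-255,-290,0],
    [-270,-308,0],
  ],
  rot=[
    [0,0,0],
    [0,0,-0.05],
    [0,0,-0.1],
    [0,0,-0.15],
    [0,0,-0.2],
    [0,0,-0.25],
    [0,0,-0.3],
    [0,0,-0.35],
    [0,0,-0.4],
    [0,0,-0.445],
  ],
  grip=[1,1,1,1,1,1,1,1,0.8,0.7],
)

```text
time_s: 14.05
eef_pos: [0.5926, -0.051, 0.2987]
eef_rot: [-0.001, -0.019, 1.0, 0.0]
wrist_force: [-0.3, -0.6, 0.2]
opening: 0.704
grasp_force: 0.0
```

>>> play_rows(
  xyz=[
    [0,0,0],
    [0,0,0],
    [0,0,0],
    [0,0,0],
    [0,0,0],
    [0,0,0],
    [0,0,0],
    [0,0,0],
    [0,0,0],
    [0,0,0],
  ],
  rot=[
    [0,0,0],
    [0,0,0],
    [0,0,0],
    [0,0,0],
    [0,0,0],
    [0,0,0],
    [0,0,0],
    [0,0,0],
    [0,0,0],
    [0,0,0],
  ],
  grip=[0.6,0.6,0.6,0.6,0.6,0.6,0.6,0.6,0.6,0.6],
)

```text
time_s: 15.3
eef_pos: [0.5932, -0.0481, 0.3003]
eef_rot: [-0.0, -0.02, 1.0, -0.0]
wrist_force: [-0.2, -0.0, 0.1]
opening: 0.602
grasp_force: 0.0
```

Run:
```python
from h import *
delta([.597,-.058,.2135],1.61)
c,d,K,T=cam('side'); cv2.imwrite('pics/s4.png',cv2.resize(c[60:300,140:460,::-1],None,fx=2,fy=2))
```

```text
t 15.3 pos [ 0.5932 -0.0481  0.3003] F [-0.2 -0.   0.1] open 0.6
d mm [ -3.4 -10.   86.8]
rot [-0. -0. -0.]
```

View pics/s4.png

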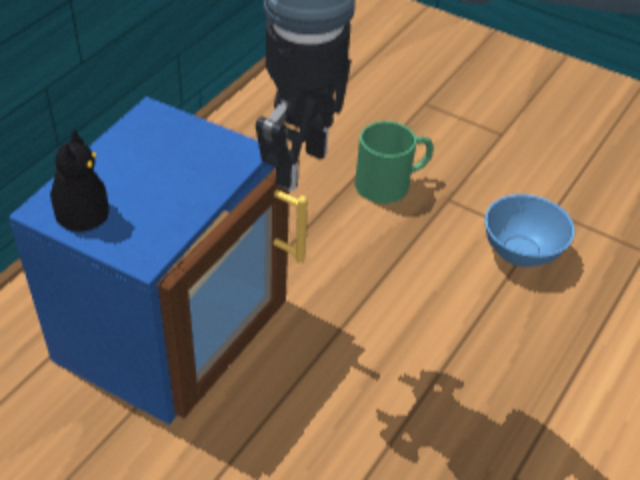

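The gripper sits above the brass bar, whose crop position is (302,228), about 10 mm off. Its standoffs run to the door, so closing along the door's width is right. I'll correct and lower.

>>> play_rows(
  xyz=[
    [-3,-6,0],
    [-3,-10,3],
    [-3,-10,15],
    [-3,-10,30],
    [-3,-10,45],
    [-3,-10,60],
    [-3,-10,72],
    [-3,-10,81],
    [-3,-10,86],
    [-3,-10,86],
  ],
  rot=[
    [0,0,0],
    [0,0,0],
    [0,0,0],
    [0,0,0],
    [0,0,0],
    [0,0,0],
    [0,0,0],
    [0,0,0],
    [0,0,0],
    [0,0,0],
  ],
  grip=[0.6,0.6,0.6,0.6,0.6,0.6,0.6,0.6,0.6,0.6],
)

```text
time_s: 16.6
eef_pos: [0.5965, -0.0579, 0.2141]
eef_rot: [-0.0, -0.02, 1.0, 0.0]
wrist_force: [-0.3, -0.1, -0.2]
opening: 0.599
grasp_force: 0.0
```

>>> play_rows(
  xyz=[
    [0,0,0],
    [0,0,0],
    [0,0,0],
    [0,0,0],
    [0,0,0],
    [0,0,0],
    [0,0,0],
    [0,0,0],
    [0,0,0],
    [0,0,0],
  ],
  rot=[
    [0,0,0],
    [0,0,0],
    [0,0,0],
    [0,0,0],
    [0,0,0],
    [0,0,0],
    [0,0,0],
    [0,0,0],
    [0,0,0],
    [0,0,0],
  ],
  grip=[0.5,0.4,0.3,0.2,0.1,0,0,0,0,0],
)

```text
time_s: 17.85
eef_pos: [0.5965, -0.0613, 0.2148]
eef_rot: [-0.0, -0.019, 1.0, -0.003]
wrist_force: [-2.4, -12.9, 1.9]
opening: 0.107
grasp_force: 58.4
```

Run:
```python
from h import *
delta([.597,-.058,.2135],1.61)
o=readout.get_obs(); print(o['grasp_force'],o['q'].round(2))
c0=np.array(o['eef_pos']); hg=np.array([.627,.132]); r=R.from_quat(np.array(o['eef_rot'])[[1,2,3,0]]).inv()
b=c0[:2]-hg; print(np.hypot(*b))
for a in np.arange(.1,1.61,.1):
    M=np.array([[np.cos(a),np.sin(a)],[-np.sin(a),np.cos(a)]]); p=hg+M@b
    print(a.round(2),p.round(3),(r.apply(np.r_[p,c0[2]]-c0)*1000).round(1))
```

```text
t 17.85 pos [ 0.5965 -0.0613  0.2148] F [ -2.4 -12.9   1.9] open 0.11
d mm [-0.6  3.3  1.3]
rot [-0.005 -0.    -0.002]
58.37197422981262 [-0.3   0.27  1.58 -0.01  1.3  -1.9 ]
0.19570715631776014
0.1 [ 0.577 -0.057] [19.   4.7 -0. ]
0.2 [ 0.559 -0.051] [37.4 11.3 -0.1]
0.3 [ 0.541 -0.044] [55.1 19.7 -0.1]
0.4 [ 0.524 -0.034] [71.8 29.8 -0.2]
0.5 [ 0.508 -0.023] [87.5 41.6 -0.2]
0.6 [ 0.493 -0.01 ] [101.8  54.8  -0.3]
0.7 [0.479 0.004] [114.8  69.5  -0.4]
0.8 [0.467 0.019] [126.3  85.3  -0.4]
0.9 [0.457 0.036] [136.2 102.2  -0.5]
1.0 [0.448 0.053] [144.3 120.   -0.6]
1.1 [0.441 0.071] [150.5 138.5  -0.7]
1.2 [0.436 0.09 ] [154.9 157.6  -0.8]
1.3 [0.433 0.11 ] [157.4 177.   -0.9]
1.4 [0.431 0.129] [157.9 196.6  -1. ]
1.5 [0.432 0.149] [156.5 216.1  -1.1]
1.6 [0.435 0.168] [153.1 235.3  -1.2]
```

>>> play_rows(
  xyz=[
    [2,-2.5,0],
    [6,-2,0],
    [12,-1,0],
    [19,2,0],
    [26,5,0],
    [33,7,0],
    [40,10,0],
    [47,13,0],
    [53,16,0],
    [55,17,0],
  ],
  rot=[
    [0,0,0.01],
    [0,0,0.03],
    [0,0,0.06],
    [0,0,0.1],
    [0,0,0.14],
    [0,0,0.175],
    [0,0,0.215],
    [0,0,0.255],
    [0,0,0.285],
    [0,0,0.3],
  ],
  grip=[0,0,0,0,0,0,0,0,0,0],
)

```text
time_s: 19.1
eef_pos: [0.5407, -0.0429, 0.2147]
eef_rot: [0.0, 0.131, 0.991, -0.0]
wrist_force: [-0.1, -2.4, 5.4]
opening: 0.108
grasp_force: 59.2
```

```bash
cat > arc.py <<'E'
from h import *
o=readout.get_obs(); c0=np.array(o['eef_pos']); r=R.from_quat(np.array(o['eef_rot'])[[1,2,3,0]]).inv()
print(c0.round(4),o['wrist_force'].round(1),o['grasp_force'],o['opening'],o['q'].round(2))
hg=np.array([.627,.131]); b=c0[:2]-hg; print(np.hypot(*b), 'door approx',-1.723-np.arctan2(b[1],b[0])+.04)
for a in np.arange(.1,.71,.1):
    M=np.array([[np.cos(a),np.sin(a)],[-np.sin(a),np.cos(a)]]); p=hg+M@b
    print(a.round(2),(r.apply(np.r_[p,c0[2]]-c0)*1000).round(1))
E
python3 arc.py
```

```text
[ 0.5407 -0.0429  0.2147] [-0.1 -2.4  5.4] 59.1653448343277 0.10785563442150366 [-0.3   0.14  1.73 -0.    1.27 -1.61]
0.1941287756636437 door approx 0.3486215312031706
0.1 [18.8  4.8 -0. ]
0.2 [37.  11.4 -0. ]
0.3 [54.5 19.8 -0. ]
0.4 [71.1 30.  -0. ]
0.5 [86.5 41.7 -0.1]
0.6 [ 1.007e+02  5.490e+01 -1.000e-01]
0.7 [ 1.136e+02  6.950e+01 -1.000e-01]
```

The pull is going well, with small forces and about 0.35 rad. I'll continue the arc.

>>> play_rows(
  xyz=[
    [9,2,0],
    [19,5,0],
    [28,8,0],
    [37,11.5,0],
    [46,15.5,0],
    [54.5,20,0],
    [63,25,0],
    [71,30,0],
    [79,36,0],
    [86.5,41.5,0],
  ],
  rot=[
    [0,0,0.05],
    [0,0,0.1],
    [0,0,0.15],
    [0,0,0.2],
    [0,0,0.25],
    [0,0,0.3],
    [0,0,0.35],
    [0,0,0.4],
    [0,0,0.45],
    [0,0,0.5],
  ],
  grip=[0,0,0,0,0,0,0,0,0,0],
)

```text
time_s: 20.35
eef_pos: [0.4689, 0.0205, 0.2147]
eef_rot: [0.001, 0.372, 0.928, 0.001]
wrist_force: [6.5, 2.8, 2.2]
opening: 0.111
grasp_force: 59.1
```

```bash
python3 arc.py
```

```text
[0.4689 0.0205 0.2147] [6.5 2.8 2.2] 59.06396269798279 0.11127621345708737 [-0.21 -0.03  1.9   0.    1.26 -1.02]
0.1929164102870315 door approx 0.8486814749561831
0.1 [18.7  4.7 -0. ]
0.2 [36.8 11.3 -0. ]
0.3 [54.2 19.7  0. ]
0.4 [70.7 29.7  0. ]
0.5 [86.  41.4  0. ]
0.6 [1.002e+02 5.450e+01 1.000e-01]
0.7 [1.129e+02 6.890e+01 1.000e-01]
```

>>> play_rows(
  xyz=[
    [9,2,0],
    [19,5,0],
    [28,8,0],
    [37,11.5,0],
    [46,15.5,0],
    [54.5,20,0],
    [63,25,0],
    [71,30,0],
    [79,36,0],
    [86.5,41.5,0],
  ],
  rot=[
    [0,0,0.05],
    [0,0,0.1],
    [0,0,0.15],
    [0,0,0.2],
    [0,0,0.25],
    [0,0,0.3],
    [0,0,0.35],
    [0,0,0.4],
    [0,0,0.45],
    [0,0,0.5],
  ],
  grip=[0,0,0,0,0,0,0,0,0,0],
)

```text
time_s: 21.6
eef_pos: [0.4364, 0.1098, 0.2148]
eef_rot: [0.002, 0.59, 0.807, 0.002]
wrist_force: [15.0, 1.0, -5.3]
opening: 0.113
grasp_force: 58.8
```

```bash
python3 arc.py
```

```text
[0.4364 0.1098 0.2148] [15.   1.  -5.3] 58.75175893306732 0.1127666966874302 [-0.02 -0.08  1.95  0.    1.26 -0.33]
0.19181131251714165 door approx 1.3480589504375133
0.1 [18.6  4.7  0. ]
0.2 [36.6 11.2  0. ]
0.3 [53.9 19.5  0.1]
0.4 [70.3 29.5  0.1]
0.5 [85.6 41.1  0.2]
0.6 [99.6 54.1  0.3]
0.7 [112.3  68.5   0.4]
```

>>> play_rows(
  xyz=[
    [3,1,0],
    [9,4,0],
    [17,7,0],
    [25,10,0],
    [32,13,0],
    [37,15,0],
    [40,16,0],
    [40,16,0],
    [40,16,0],
    [40,16,0],
  ],
  rot=[
    [0,0,0.015],
    [0,0,0.05],
    [0,0,0.09],
    [0,0,0.135],
    [0,0,0.17],
    [0,0,0.2],
    [0,0,0.22],
    [0,0,0.22],
    [0,0,0.22],
    [0,0,0.22],
  ],
  grip=[0,0,0,0,0,0,0,0,0,0],
)

```text
time_s: 22.85
eef_pos: [0.4369, 0.1527, 0.2147]
eef_rot: [-0.0, 0.675, 0.738, 0.001]
wrist_force: [-1.6, 1.1, 6.9]
opening: 0.11
grasp_force: 59.8
```

```bash
python3 arc.py
```

```text
[0.4369 0.1527 0.2147] [-1.6  1.1  6.9] 59.780588150024414 0.10968174454805173 [ 0.08 -0.04  1.92  0.    1.26 -0.01]
0.19128469023049252 door approx -4.7109161738640335
0.1 [18.5  4.8  0. ]
0.2 [36.4 11.4  0. ]
0.3 [53.6 19.8  0.1]
0.4 [69.9 29.9  0.1]
0.5 [85.1 41.5  0.1]
0.6 [99.  54.6  0.1]
0.7 [111.6  69.    0.2]
```

The door angle works out to about 1.57 rad. I'll release and lift straight up.

>>> play_rows(
  xyz=[
    [0,0,0],
    [0,0,0],
    [0,0,0],
    [0,0,0],
    [0,0,0],
    [0,0,0],
    [0,0,0],
    [0,0,0],
    [0,0,0],
    [0,0,0],
  ],
  rot=[
    [0,0,0],
    [0,0,0],
    [0,0,0],
    [0,0,0],
    [0,0,0],
    [0,0,0],
    [0,0,0],
    [0,0,0],
    [0,0,0],
    [0,0,0],
  ],
  grip=[0.2,0.3,0.4,0.5,0.6,0.6,0.6,0.6,0.6,0.6],
)

```text
time_s: 24.1
eef_pos: [0.4371, 0.152, 0.2143]
eef_rot: [0.0, 0.675, 0.738, -0.0]
wrist_force: [0.9, 0.3, -1.0]
opening: 0.601
grasp_force: 0.0
```

>>> play_rows(
  xyz=[
    [0,0,-4],
    [0,0,-12],
    [0,0,-25],
    [0,0,-40],
    [0,0,-58],
    [0,0,-76],
    [0,0,-92],
    [0,0,-104],
    [0,0,-110],
    [0,0,-110],
  ],
  rot=[
    [0,0,0],
    [0,0,0],
    [0,0,0],
    [0,0,0],
    [0,0,0],
    [0,0,0],
    [0,0,0],
    [0,0,0],
    [0,0,0],
    [0,0,0],
  ],
  grip=[0.6,0.6,0.6,0.6,0.6,0.6,0.6,0.6,0.6,0.6],
)

```text
time_s: 25.35
eef_pos: [0.4371, 0.152, 0.3245]
eef_rot: [0.0, 0.675, 0.738, 0.0]
wrist_force: [0.2, 0.4, 0.6]
opening: 0.6
grasp_force: 0.0
```

Run:
```python
from h import *
c,d,K,T=cam('side'); cv2.imwrite('pics/s5.png',c[...,::-1]); W=cloud(d,K,T)
h=cv2.cvtColor(c,cv2.COLOR_RGB2HSV).astype(int);H,S,V=h[...,0],h[...,1],h[...,2];x,y,Z=W[...,0],W[...,1],W[...,2]
p=W[(S<50)&(V>100)&(Z>.145)&(Z<.18)&(abs(y-.342)<.05)&(abs(x-.467)<.05)]
if len(p): print('lip',cv2.minEnclosingCircle((p[:,:2]*1000).astype(np.float32)),p[:,2].max())
p=W[(H>15)&(H<35)&(S>100)&(Z>.15)&(Z<.24)&(x<.6)&(y<.25)&(y>0)]
if len(p): print('bar',np.median(p,0))
p=W[(H<15)&(Z>.1)&(Z<.245)&(x<.63)&(x>.38)&(y<.2)&(y>.05)]
if len(p)>20: print('door',np.polyfit(p[:,0],p[:,1],1),len(p))
```

```text
lip ((466.3171081542969, 338.99139404296875), 19.525041580200195) 0.16205828354292195
bar [0.43657589 0.15521677 0.21237027]
door [0.0671715 0.0861723] 2379
```

View pics/s5.png

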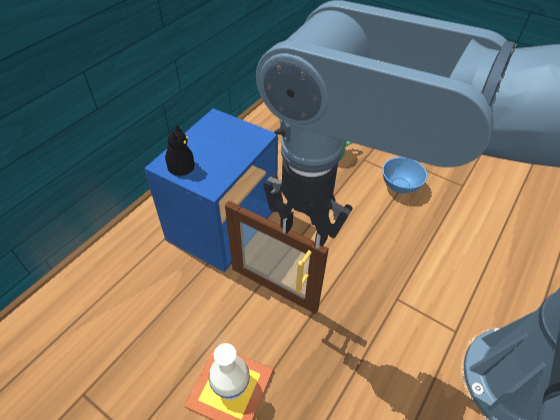

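The door stands at about 90°, with the handle at (303,272) and free of the gripper. The vase is upright on the tile at (228,375), and the bystanders look undisturbed.

```bash
python3 -c "from bench import ctrl; print(ctrl.hand_in())"
```

```text
the job is handed in; nothing more can be done
None
```

The vase stands upright on the tile, about 3 mm from its centre, the door is open about 90° (1.57 rad), the bystanders look unmoved, and the job was handed in at about 25 s; no verdict came back.

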